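# Pin the two-tier spice carousel together and hold the square jar at the front

### The job

Take the loose lock pin out of its wooden block and push it fully home through the hole in the upper tier's tongue and the hole right below it, so that the two tiers of the bread-spice carousel turn as one. Then turn the carousel by the pin's knob, without pushing on the jars or tiers, until the only square jar faces front, lined up with the small post on the carousel's foot. Finish while still gripping the knob, with the pin in place and the carousel held still; leave the jug, egg cup and scoop where they are.

Things in the scene. Friction and masses are not known exactly. Their poses are not given: they have to be found in the camera images.
- pin: Loose upright lock pin, about 70 g; origin at the shank's lower tip, z up along it. Steel shank 12 mm diameter, 40 mm long, lowest 5 mm tapered to 8 mm; collar 26 mm diameter from 40 to 44 mm; dark wooden round knob to grip, 22 mm diameter, from 44 to 80 mm above the origin. Starts standing in the block's hole, collar on the block's top.
- block: Fixed wooden parking block 60 x 60 x 50 mm, origin at the centre of its underside; a vertical 15 mm hole in its middle holds the pin. The pin lifts straight out.
- carousel: Carousel; origin on its vertical turning axis at counter height (fixed wooden foot), -x points to the front. A post 22 x 22 mm, 60 mm high, on the foot marks the front 182 mm from the axis. Above: turntable, radius 160 mm, top at 38 mm; five jars 118 mm from the axis at 60 degree steps, tops up to 110 mm; upper tier, radius 68 mm, top at 82 mm, with a salt pot (top 114 mm) away from the tongue.
- turntable (a joint): Turntable angle on its foot in rad, counter-clockwise from above positive; 0 or 2 pi: square jar exactly at the front. Turns either way for a full turn and more; friction about 0.12 N m, no spring, stays where left. The upper tier can slip on the turntable (0.05 N m) while the pin is out.
- lug_hole (a point): Centre of the mouth of the 15 mm hole in the upper tier's tongue, 82 mm above the counter, 90 mm from the axis; z up. Tongue 12 mm thick; 2 mm below it the turntable's wooden boss has a like hole, 30 mm deep, coaxial at the start. Pin home: collar on the tongue, tip 40 mm below this point. Lies 120 degrees counter-clockwise (from above) from the square jar.
- square_jar (a point): Centre of the top of the steel lid of the only square jar (glass, 54 x 54 mm; the other four are round, 48 or 54 mm diameter); lid top 106 mm above the counter, 118 mm from the axis; turns with the turntable.
- front (a point): Fixed point where the centre of the square jar's lid must come: 118 mm from the axis straight towards the post on the foot, 106 mm above the counter.
- jug: Bystander: loose glass jug, 100 mm diameter, 170 mm high, with a handle; origin at the centre of its underside.
- egg_cup: Bystander: loose white ceramic egg cup on a foot, 48 mm diameter, 62 mm high; origin at the centre of its underside.
- scoop: Bystander: loose yellow plastic scoop, about 165 mm long and 50 mm wide, 30 mm high; origin under the middle of its bowl.
Not all that is in view belongs to the job. What is shaped like the pin but purple or turquoise is not meant.

How it is judged:
On the way, in this order (a step that is already met when the one before it is completed fails the run):
1. the pin is fully home through the tongue and the boss below (z of pin in the frame of lug_hole below -0.036 m and horizontal distance between pin and lug_hole below 0.006 m and angle between pin's own z axis and vertical below 0.15 rad), for 0.2 s.
2. held by the pin's knob, the square jar stands at the front (all of step 1 and horizontal distance between square_jar and front below 0.012 m and contact force between the fingers and pin above 1.5 N), for 0.2 s.
At the end, for the whole second after the job is handed in: The square jar's lid centre is within 12 mm of the front point, the pin sits upright (within 0.15 rad) and within 4 mm of fully home in the tongue's hole, the carousel turns slower than 0.08 rad/s, and the fingers still grip the pin with more than 1.5 N (all of step 2 and velocity of joint turntable between -0.08 and 0.08 rad/s); the arm keeps its last pose, push and grip.
It fails at once if the fingers push on the jars, tiers or foot with more than 5 N (contact force between the fingers and carousel above 5 N).
It fails at once if the jug is shifted or knocked over (distance of jug from where it was at the start of the episode above 0.03 m or angle between jug's own z axis and vertical above 0.5 rad).
It fails at once if the egg cup is shifted or knocked over (distance of egg_cup from where it was at the start of the episode above 0.03 m or angle between egg_cup's own z axis and vertical above 0.5 rad).
It fails at once if the scoop is shifted or knocked over (distance of scoop from where it was at the start of the episode above 0.03 m or angle between scoop's own z axis and vertical above 0.5 rad).
It also fails if it takes over 64 s, if anything falls off the work surface, if the arm or the gripper's body presses on something with over 40 N, if the wrist force passes 120 N, or if a joint passes its speed limit or range.

### The arm

A 7-joint arm with a two-finger parallel gripper is mounted at the origin on the work surface. World frame = base frame: x ahead of the robot, y to its left, z up, the work surface at z = 0. Lengths are in m, angles in rad, forces in N, time in s.
With the tool pointing down it reaches from about 0.425 to 0.8 m from the base axis. Payload 8.3 kg.
Tool frame: the origin (TCP) lies at the very end of the fingers, on their centre line; the grasp point (between the pads) lies 19 mm behind it (grip_depth is the z of the grasp point in the tool frame, in m); z points along the fingers, y is the line along which they close (so a half turn about z gives the same grasp; the last joint's range is limited). The gripper opens to 85 mm and grips with 20 to 120 N. Pads are 22 mm wide; open, the fingers measure 114 mm over their backs; the gripper's body (76 mm by 85 mm) begins 54 mm behind the grasp point. The pads swing forward as they close: fully open they stand 13 mm farther back than shut.
Start: joints at [1.28, 0.383, 0.016, 1.37, -0.006, 1.388, -0.046], TCP at [0.141, -0.609, 0.231] pointing down, gripper open.
Joint ranges: [-2.95, 2.95], [-0.25, 2.06], [-1.52, 1.56], [0.18, 2.33], [-1.44, 4.58], [0.02, 2.06], [-3.01, 3.01]. Speed limits (rad/s): [2.39, 2.39, 3.01, 3.01, 3.14, 3.14, 3.14].

### API

Orientations are given as a rotation vector (axis times angle).
In Python, from station import get_state, read_camera, sign_off, grip_depth gives the robot as it stands.
- The arm moves only by the tool send_rows, never from a script. Its argument "targets" is one flat list of numbers, 4 for each row, row after row: the shift along the tool's x, y, z in m, then the turn about the tool's z in degrees. A call has 1 to 5 rows; each row shifts and turns the commanded pose from where the row before left it, along the tool's axes as they then stand; what a row does not reach is not made up. A row lasts 1/8 s, in which the tool goes at most 62.5 mm and 10.7 degrees, less where a joint would pass 70% of its speed; a pose out of reach is approached as far as the arm can. A call with a gripper value outside its range is refused whole. "claw" is the opening, from 0 (shut) to 1 (fully open), set as the call begins (left out, the last holds). The fingers move at their own pace and stop on an object; the grip force is fixed at half the most. Time passes only in rows, so rows that do not move let the fingers close. It gives the time, the measured TCP pose, the force, the opening and the grip force at its end, in the units of the state.
- get_state(): the state, without advancing time (a new reading comes with each control period).
- read_camera(name): name is "side" or "top" or "wrist"; returns a dict with "color" (384x512x3 uint8, red, green, blue), "range_z" (384x512 float32, m along the optical axis (not along the pixel's ray), 0 where there is no reading), "intrinsics" (3x3 intrinsics, pixels), "k1" (the pictures are not rectified: a ray, as slopes to the right and down, at radius r is drawn at 1 + k1 r^2 times it, then the intrinsics apply), "R" (3x3) and "t" (3): a world point X has camera coordinates R X + t. Camera axes: x right, y down, z forward; pixel columns grow to the right and rows downward; lengths in m; the calibration is good to about 2 mm. A picture is of the moment at which its call begins.
- sign_off(): hands the job in; it is judged then, once.
The state is a dict: "time": time; "qpos": joint angles; "joint_velocities": joint speeds; "tau": joint torques, N m; "tcp_pos": TCP position; "eef_rot": TCP orientation; "ft_force": force on the tool from outside, world axes, zero at the start; "wrist_torque": the same for the moment, N m; "opening": opening from 0.0 (shut) to 1.0 (fully open); "grasp_force": force on a finger pad.
Only numpy, scipy, OpenCV 4.12 (cv2) and the standard library are available. Lean on these libraries where they do the work, as an engineer would, in place of code of your own. Each camera call takes 0.05 s, during which the arm holds its last target. There are 200 camera calls.

## Working session

There is one attempt and no reset: what is moved stays moved. The work goes in short steps, Python scripts to look and compute and a tool call to move; the robot and the scene stay as the last step left them, time stands still between calls to the robot, and variables do not carry over. Pictures are saved under pics/ and viewed, at most 10 in all, crops included, and the job is handed in when it is done.

Besides the shell and the picture viewer there is one more tool, called after ">>>" as a command line: name --argument value ..., lists and objects as JSON in quotes. send_rows: Moves the arm, as the interface text tells. Its arguments: {"type":"object","properties":{"targets":{"type":"array"},"claw":{"type":"number"}},"required":["targets"]}

```bash
mkdir -p pics; cat > h.py <<'E'
import numpy as np, cv2
from station import *
def save(c,n):
    d=read_camera(c); cv2.imwrite(f'pics/{n}.png',d['color'][:,:,::-1]); np.savez(f'pics/{n}.npz',**d); return d
def ray(d,u,v):
    K=d['intrinsics']; p=np.array([(u-K[0,2])/K[0,0],(v-K[1,2])/K[1,1]]); q=p.copy()
    for _ in range(20): q=p/(1+float(d['k1'])*(q@q))
    return q
def plane(d,u,v,z):
    q=ray(d,u,v); R,t=d['R'],d['t']; o=-R.T@t; w=R.T@np.array([*q,1]); return o+w*(z-o[2])/w[2]
def depth(d,u,v):
    q=ray(d,u,v); Z=d['range_z'][int(round(v)),int(round(u))]; return d['R'].T@(Z*np.array([*q,1])-d['t'])
def proj(d,X):
    c=d['R']@np.array(X)+d['t']; q=c[:2]/c[2]; q=q*(1+float(d['k1'])*(q@q)); K=d['intrinsics']; return q*[K[0,0],K[1,1]]+K[:2,2]
E
python3 - <<'E'
from h import *
for c in ['top','side','wrist']: d=save(c,c+'0'); print(c,-d['R'].T@d['t'],d['R'][2])
a=cv2.imread('pics/top0.png');b=cv2.imread('pics/side0.png')
s=get_state();print(s,grip_depth)
cv2.imwrite('pics/t0.png',cv2.resize(a,(800,600)))
E
```

```text
top [ 0.3628988  -0.15024048  1.22479109] [ 0.14562873  0.00839988 -0.98930365]
side [0.22778247 0.28780818 0.76576917] [ 0.35542911 -0.52066589 -0.77625845]
wrist [ 0.20525188 -0.59420089  0.3732277 ] [-0.25527434 -0.05873733 -0.96508287]
{'time': 0.15, 'qpos': array([ 1.28010514,  0.38406658,  0.01636874,  1.37088949, -0.00627718,
        1.38820363, -0.04649792]), 'joint_velocities': array([-0.00036571, -0.00280235,  0.00076753, -0.00423941,  0.00015438,
       -0.00116814, -0.00045798]), 'tau': array([ 1.50925542e-03, -6.28154755e+01,  8.45375676e-01, -3.72173882e+01,
        1.66439242e-02,  1.07647647e-02, -7.41897611e-05]), 'tcp_pos': array([ 0.14109137, -0.60847357,  0.23050563]), 'eef_rot': array([-3.11973045e+00, -3.56988871e-01,  3.21485388e-04]), 'ft_force': array([ 0.2874857 , -0.37668952,  0.26794432]), 'wrist_torque': array([-0.06756171,  0.04583507,  0.01815797]), 'grasp_force': 0.0, 'opening': 1.002170399634206} -0.0187
```

View pics/t0.png

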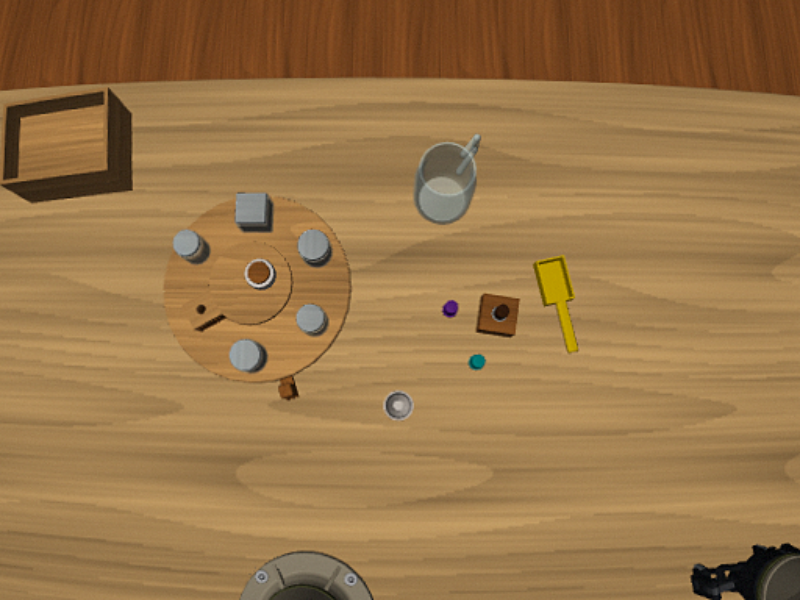

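View pics/side0.png

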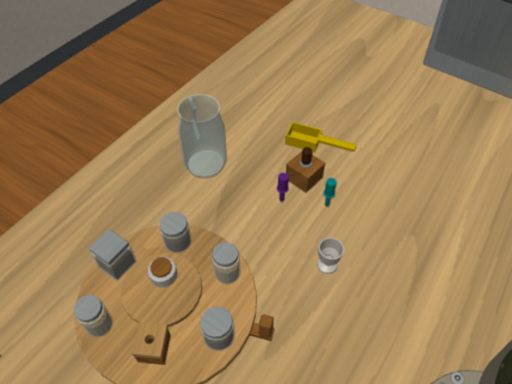

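The top view (shown at 800x600) has the pin knob at (501,312) on its block, the turntable centre near (258,285) and the square lid at (253,210). It also shows the tongue hole at (201,309), the post at (288,388), the egg cup at (398,405), the jug at (445,182) and the scoop at (555,300). The side view agrees: knob at (307,157), hole at (150,339).

```bash
cat > m.py <<'E'
from h import *
from scipy.spatial.transform import Rotation as Ro
import sys
def blob(d,u,v,r,thr,z):
    g=d['color'].max(2); m=np.zeros_like(g); cv2.circle(m,(int(u),int(v)),r,1,-1)
    m=((g<thr)&(m>0)).astype(np.uint8); n,l,s,c=cv2.connectedComponentsWithStats(m)
    i=min(range(1,n),key=lambda i:np.hypot(*(c[i]-[u,v]))-0.05*s[i,4]); return c[i].round(1),s[i,4],plane(d,*c[i],z).round(4)
E
python3 - <<'E'
from m import *
T=dict(np.load('pics/top0.npz'));S=dict(np.load('pics/side0.npz'))
s=1/1.5625
print('hole',blob(T,201*s,309*s,6,80,.082),blob(S,150,339,7,80,.082))
print('knob',blob(T,501*s,312*s,14,75,.09),blob(S,307,157,13,75,.072))
for n,d in (('T',T),('S',S)):
    # point cloud
    H,W=d['range_z'].shape; K=d['intrinsics']
    uu,vv=np.meshgrid(np.arange(W,dtype=float),np.arange(H,dtype=float))
    q=cv2.undistortPoints(np.stack([uu,vv],-1).reshape(-1,1,2),K,np.array([float(d['k1']),0,0,0])).reshape(-1,2)
    Z=d['range_z'].reshape(-1); P=(np.c_[q*Z[:,None],Z]-d['t'])@d['R']; P=P.reshape(H,W,3)
    c0=plane(d,258*s,285*s,.06) if n=='T' else c0
    rr=np.hypot(P[...,0]-c0[0],P[...,1]-c0[1])
    m=((abs(P[...,2]-.038)<.008)&(rr<.18)).astype(np.uint8)
    cs,_=cv2.findContours(m,0,2); c=max(cs,key=cv2.contourArea).reshape(-1,2)
    X=np.array([plane(d,u,v,.038)[:2] for u,v in c])
    for _ in range(6):
        A=np.c_[2*X,np.ones(len(X))]; a=np.linalg.lstsq(A,(X**2).sum(1),rcond=None)[0]; R=np.sqrt(a[2]+a[:2]@a[:2])
        e=abs(np.hypot(*(X-a[:2]).T)-R); X=X[e<max(.003,np.median(e)*2.0)]
    print(n,'axis',a[:2].round(4),R,len(X))
    c0=np.r_[a[:2],0] if n=='T' else c0
    g=d['color'].astype(int); steel=(P[...,2]>.085)&(P[...,2]<.125)&(g.max(2)-g.min(2)<30)&(rr<.16)&(rr>.07)
    nn,l,st,ce=cv2.connectedComponentsWithStats(steel.astype(np.uint8))
    for i in range(1,nn):
        if st[i,4]>60:
            z=np.percentile(P[...,2][l==i],80); p=plane(d,*ce[i],z); v=p[:2]-a[:2]
            print(st[i,4],ce[i].round(),p.round(4),np.hypot(*v).round(4),np.degrees(np.arctan2(v[1],v[0])).round(1))
    post=(abs(P[...,2]-.06)<.006)&(rr>.165)&(rr<.2)
    p=P[post]; p=p.mean(0); v=p[:2]-a[:2]; print('post',post.sum(),p,np.hypot(*v),np.degrees(np.arctan2(v[1],v[0])))
st=get_state();print(Ro.from_rotvec(st['eef_rot']).as_matrix().round(3))
E
```

```text
hole (array([128.4, 197.5]), np.int32(23), array([0.511 , 0.1682, 0.082 ])) (array([148.7, 340.1]), np.int32(25), array([0.5088, 0.1712, 0.082 ]))
knob (array([320.6, 199.4]), np.int32(75), array([ 0.509 , -0.3122,  0.09  ])) (array([306.4, 155.8]), np.int32(147), array([ 0.5113, -0.3136,  0.072 ]))
T axis [0.5543 0.0876] 0.15757401852464725 117
436 [161. 134.] [0.6686 0.0857 0.1077] 0.1144 -0.9
249 [119. 155.] [0.6125 0.1889 0.1118] 0.1168 60.1
348 [200. 157.] [ 0.6103 -0.0148  0.1038] 0.1167 -61.3
286 [199. 204.] [ 0.4933 -0.0148  0.1117] 0.1191 -120.8
345 [157. 227.] [0.4362 0.0871 0.1033] 0.1181 -179.7
post 63 [0.38304219 0.03042469 0.05969924] 0.18053042058262372 -161.5358267771563
S axis [0.5532 0.0912] 0.15825933677564574 209
633 [173. 226.] [ 0.6071 -0.0064  0.1025] 0.1115 -61.1
954 [109. 249.] [0.6644 0.0948 0.1057] 0.1113 1.8
561 [225. 255.] [ 0.4916 -0.0061  0.1106] 0.1152 -122.4
646 [ 88. 309.] [0.6093 0.1944 0.1099] 0.1175 61.5
900 [216. 324.] [0.4328 0.0953 0.1021] 0.1205 178.1
post 158 [0.38190714 0.03299059 0.05868849] 0.18093881534545567 -161.22786902182847
[[ 0.974  0.226 -0.   ]
 [ 0.226 -0.974  0.001]
 [-0.    -0.002 -1.   ]]
```

>>> send_rows --targets '[0,0,0,6.5,0,0,0,6.5,0.045,-0.036,0,0,0.045,-0.036,0,0,0.045,-0.036,0,0]' --claw 0.5

```text
time: 0.78
tcp_pos: [0.2772, -0.4993, 0.231]
eef_rot: [-3.141, -0.001, 0.0]
ft_force: [0.7, -0.6, -0.2]
opening: 0.502
grasp_force: 0.0
```

>>> send_rows --targets '[0.045,-0.036,0,0,0.045,-0.036,0,0,0.045,-0.036,0,0,0.045,-0.036,0,0,0,0,0,0]'

```text
time: 1.4
tcp_pos: [0.4603, -0.3511, 0.2309]
eef_rot: [-3.139, -0.017, -0.002]
ft_force: [-0.8, -0.4, 0.5]
opening: 0.501
grasp_force: 0.0
```

>>> send_rows --targets '[0.025,-0.019,0.02,0,0.025,-0.019,0.02,0,0,0,0.02,0,0,0,0,0]'

```text
time: 1.9
tcp_pos: [0.5043, -0.3185, 0.1693]
eef_rot: [-3.14, -0.001, 0.006]
ft_force: [-0.1, -1.0, 0.7]
opening: 0.503
grasp_force: 0.0
```

```bash
python3 - <<'E'
from h import *
d=save('wrist','w1'); s=get_state(); print(s['tcp_pos'],s['eef_rot'])
for z in (.05,.09): print(proj(d,[.510,-.313,z]))
E
```

```text
[ 0.50478087 -0.31919917  0.17073923] [-3.14104379e+00  4.85047126e-04  2.99224646e-03]
[249.87876836 179.52942633]
[248.71369481 191.23639946]
```

View pics/w1.png

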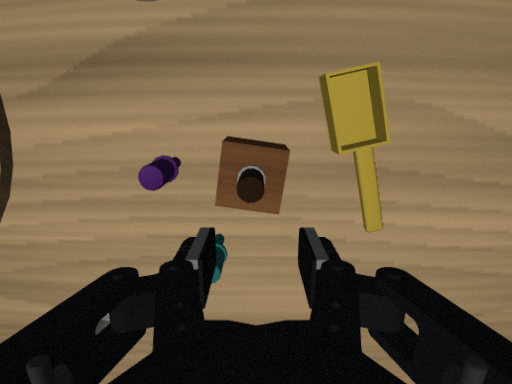

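The wrist view has the knob top at about (251,190), within 2 px of the estimate. The purple pin at (160,170) and the turquoise one at (220,260) are both clear of the descent.

>>> send_rows --targets '[0.006,-0.0045,0,0,0,0,0.03,0,0,0,0.03,0,0,0,0,0]'

```text
time: 2.45
tcp_pos: [0.5109, -0.3134, 0.11]
eef_rot: [-3.14, -0.001, 0.005]
ft_force: [0.3, 0.0, -0.3]
opening: 0.499
grasp_force: 0.0
```

```bash
python3 - <<'E'
from m import *
d=save('wrist','w2'); s=get_state(); print(s['tcp_pos'],s['eef_rot'])
p=proj(d,[.511,-.3145,.09]); print(p,blob(d,*p,40,70,.09))
E
```

```text
[ 0.51185071 -0.31401236  0.11175272] [-3.14120253e+00 -9.80943956e-04  6.77494223e-04]
[257.21100069 227.08503369] (array([256.3, 218.7]), np.int32(1444), array([ 0.5162, -0.314 ,  0.09  ]))
```

>>> send_rows --targets '[0,0,0.026,0,0,0,0.025,0,0,0,0,0]'

```text
time: 2.88
tcp_pos: [0.5117, -0.3139, 0.0605]
eef_rot: [-3.141, -0.001, 0.001]
ft_force: [0.5, 0.6, 0.2]
opening: 0.503
grasp_force: 0.0
```

>>> send_rows --targets '[0,0,0,0,0,0,0,0,0,0,0,0,0,0,0,0]' --claw 0

```text
time: 3.38
tcp_pos: [0.5134, -0.3147, 0.0628]
eef_rot: [3.14, 0.001, 0.005]
ft_force: [0.1, -1.0, 6.8]
opening: 0.239
grasp_force: 58.5
```

>>> send_rows --targets '[0,0,-0.02,0,0,0,-0.03,0,0,0,-0.04,0,0,0,-0.045,0,0,0,0,0]'

```text
time: 4.0
tcp_pos: [0.5142, -0.3151, 0.2009]
eef_rot: [3.137, 0.001, 0.012]
ft_force: [-0.5, -0.1, -1.9]
opening: 0.238
grasp_force: 58.7
```

```bash
python3 - <<'E'
from h import *
d=save('wrist','w3'); e=save('side','s3'); s=get_state(); print(s['tcp_pos'],s['eef_rot'],s['grasp_force'],s['ft_force'],s['qpos'])
t=s['tcp_pos']; print(proj(d,t),proj(d,t-[0,0,.05]),proj(e,t))
c=proj(e,t-[0,0,.02]).astype(int); x0,y0=max(c[0]-50,0),max(c[1]-50,0)
A=cv2.resize(d['color'],(533,400));B=cv2.resize(e['color'][y0:y0+100,x0:x0+66],(264,400),interpolation=cv2.INTER_CUBIC)
print(x0,y0);cv2.imwrite('pics/c3.png',np.hstack([A,B])[:,:,::-1])
E
```

```text
[ 0.51209885 -0.3140955   0.19614476] [3.14074294e+00 1.49466109e-03 2.12380848e-03] 58.686286211013794 [-0.03670102 -0.16406126 -0.85800425] [ 0.64996282  0.35718185 -0.2000786   1.48900347  0.07232023  1.30103807
 -1.12683043]
[253.43519918 241.78041287] [253.76299424 212.08525929] [311.74312835 110.53208861]
260 68
```

View pics/c3.png

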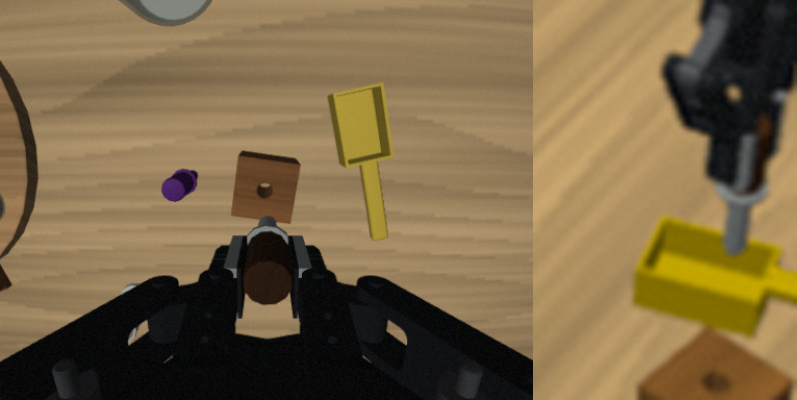

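The pin is held upright, with its tip at about (256,212) in the native wrist image, and the block hole is now empty. Moving on to the tongue.

>>> send_rows --targets '[0,-0.03,0,0,0,-0.05,0,0,0,-0.055,0,0,0,-0.055,0,0,0,-0.055,0,0]'

```text
time: 4.72
tcp_pos: [0.5106, -0.0672, 0.194]
eef_rot: [-3.141, -0.001, 0.003]
ft_force: [0.3, 0.4, -0.1]
opening: 0.236
grasp_force: 58.8
```

>>> send_rows --targets '[0,-0.055,0,0,0,-0.055,0,0,0,-0.055,0,0,0,-0.05,0,0,0,-0.024,0,0]'

```text
time: 5.35
tcp_pos: [0.5098, 0.1734, 0.1941]
eef_rot: [-3.141, -0.008, 0.004]
ft_force: [-0.6, -0.3, -1.3]
opening: 0.239
grasp_force: 58.8
```

>>> send_rows --targets '[0,0,0.005,0,0,0,0,0]'

```text
time: 5.6
tcp_pos: [0.5109, 0.1686, 0.1888]
eef_rot: [3.14, 0.0, -0.004]
ft_force: [0.8, -0.4, -1.2]
opening: 0.233
grasp_force: 58.8
```

```bash
python3 - <<'E'
from m import *
d=save('wrist','w4'); T=save('top','t4'); S=save('side','s4'); s=get_state(); print(s['tcp_pos'],s['eef_rot'],s['qpos'])
p=proj(d,[.510,.170,.082]);print(p,blob(d,*p,18,70,.082))
p=proj(S,[.510,.170,.082]);print(p,blob(S,*p,10,80,.082))
p=proj(S,s['tcp_pos']-[0,0,.045]);print(p)
A=cv2.resize(d['color'][100:340,130:380],(500,480));x,y=int(p[0])-30,int(p[1])-40
B=cv2.resize(S['color'][y:y+96,x:x+60],(300,480),interpolation=cv2.INTER_CUBIC);print(x,y)
cv2.imwrite('pics/c4.png',np.hstack([A,B])[:,:,::-1])
E
```

```text
[0.51161597 0.16844342 0.19003272] [ 3.14096957e+00 -2.10035378e-03 -7.31961654e-04] [ 0.05004686  0.26279032 -0.50930222  1.65262527  0.13373878  1.2615826
 -2.05766314]
[253.87410988 190.28719755] (array([254.2, 190.2]), np.int32(126), array([0.5101, 0.1697, 0.082 ]))
[148.64345685 339.08090512] (array([149. , 340.9]), np.int32(9), array([0.5076, 0.1718, 0.082 ]))
[140.28627172 321.63176742]
110 281
```

View pics/c4.png

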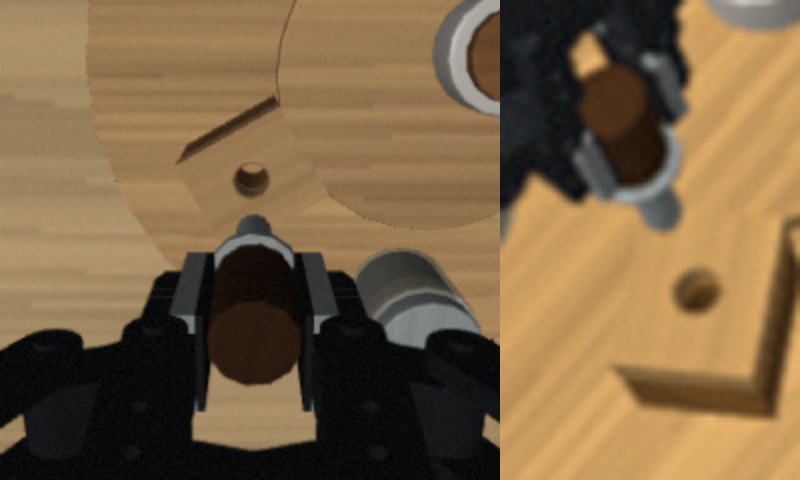

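The wrist crop shows the hole at native (255.5,190) with the pin tip just short of it at (256.5,212). The side crop has the hole at (149.4,339) and the tip at (142,325). I'll lower close to the tongue and compare again.

>>> send_rows --targets '[0,0,0.02,0,0,0,0.022,0,0,0,0,0,0,0,0,0]'

```text
time: 6.25
tcp_pos: [0.512, 0.1697, 0.1492]
eef_rot: [-3.141, -0.0, -0.001]
ft_force: [-0.7, 0.4, -0.8]
opening: 0.235
grasp_force: 58.8
```

```bash
python3 - <<'E'
from m import *
d=save('wrist','w5'); S=save('side','s5'); s=get_state(); t=s['tcp_pos'];print(t,s['eef_rot'])
print('wrist hole',proj(d,[.510,.169,.082]),'tip',proj(d,t-[0,0,.0516]))
print('side hole',proj(S,[.510,.169,.082]),'tip',proj(S,t-[0,0,.0516]))
A=cv2.resize(d['color'][160:260,205:305],(500,500),interpolation=cv2.INTER_CUBIC)
B=cv2.resize(S['color'][295:355,120:180],(300,300),interpolation=cv2.INTER_CUBIC);B=np.vstack([B,B[:200]*0])
cv2.imwrite('pics/c5.png',np.hstack([A,B])[:,:,::-1])
E
```

```text
[0.51213607 0.17004794 0.14953438] [-3.14108803e+00 -7.66203264e-04 -2.80842901e-03]
wrist hole [256.5815954  205.90347357] tip [255.07545694 210.05401563]
side hole [149.07455358 338.5768084 ] tip [145.61133197 334.50693836]
```

View pics/c5.png

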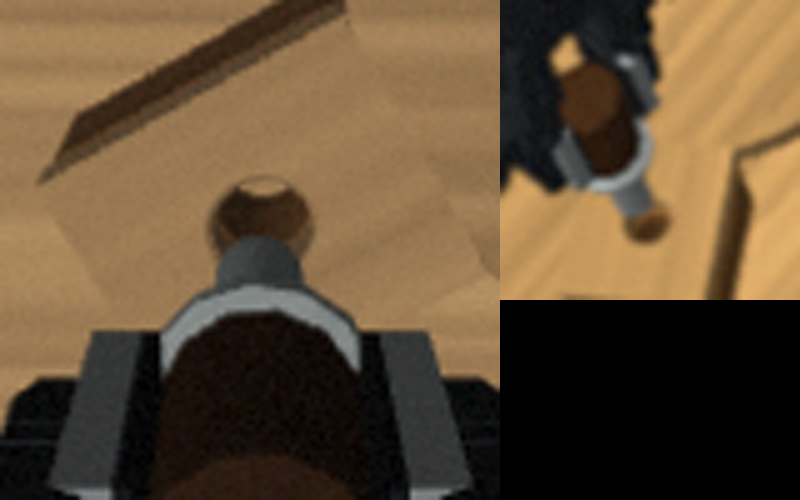

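In the wrist crop the hole centre is at (260,227) and the tip centre lies on the same line. Tip and hole come out at (0.5103,0.1688) and (0.5104,0.1687), so they are aligned to about 1 mm. I'll lower gently and watch the force.

>>> send_rows --targets '[0,0,0.01,0,0,0,0.008,0,0,0,0.004,0,0,0,0.004,0,0,0,0,0]'

```text
time: 6.98
tcp_pos: [0.5113, 0.17, 0.122]
eef_rot: [3.142, 0.002, -0.001]
ft_force: [-0.1, 0.5, -0.5]
opening: 0.237
grasp_force: 58.8
```

>>> send_rows --targets '[0,0,0.004,0,0,0,0.004,0,0,0,0.004,0,0,0,0.004,0,0,0,0,0]'

```text
time: 7.6
tcp_pos: [0.5112, 0.1699, 0.1059]
eef_rot: [3.141, 0.002, -0.001]
ft_force: [0.4, -0.4, -1.1]
opening: 0.236
grasp_force: 58.8
```

>>> send_rows --targets '[0,0,0.004,0,0,0,0.004,0,0,0,0.003,0,0,0,0.001,0,0,0,0,0]'

```text
time: 8.22
tcp_pos: [0.5118, 0.1703, 0.0948]
eef_rot: [-3.141, -0.002, -0.002]
ft_force: [-0.5, 0.2, 2.9]
opening: 0.234
grasp_force: 59.2
```

>>> send_rows --targets '[0,0,0.001,0,0,0,0,0,0,0,0,0]'

```text
time: 8.6
tcp_pos: [0.5125, 0.1706, 0.0947]
eef_rot: [-3.141, -0.002, -0.004]
ft_force: [-0.3, 0.4, 7.8]
opening: 0.237
grasp_force: 59.8
```

```bash
python3 - <<'E'
from m import *
s=get_state(); t=s['tcp_pos'];print(t,s['ft_force'],s['wrist_torque'],s['qpos'])
d=save('wrist','w6'); S=save('side','s6')
print('wrist hole',proj(d,[.510,.169,.082]),proj(S,[.510,.169,.082]))
A=cv2.resize(d['color'][170:270,205:305],(500,500),interpolation=cv2.INTER_CUBIC)
B=cv2.resize(S['color'][295:355,120:180],(300,300),interpolation=cv2.INTER_CUBIC);B=np.vstack([B,B[:200]*0])
cv2.imwrite('pics/c6.png',np.hstack([A,B])[:,:,::-1])
E
```

```text
[0.51246442 0.17064733 0.09465967] [-0.27271966  0.35160847  7.81812768] [ 0.00590076  0.14645543 -0.13385037] [ 0.02852232  0.35487088 -0.49521654  1.76737449  0.19025532  1.0639731
 -2.10280148]
wrist hole [258.25490329 236.41604686] [149.07455358 338.5768084 ]
```

View pics/c6.png

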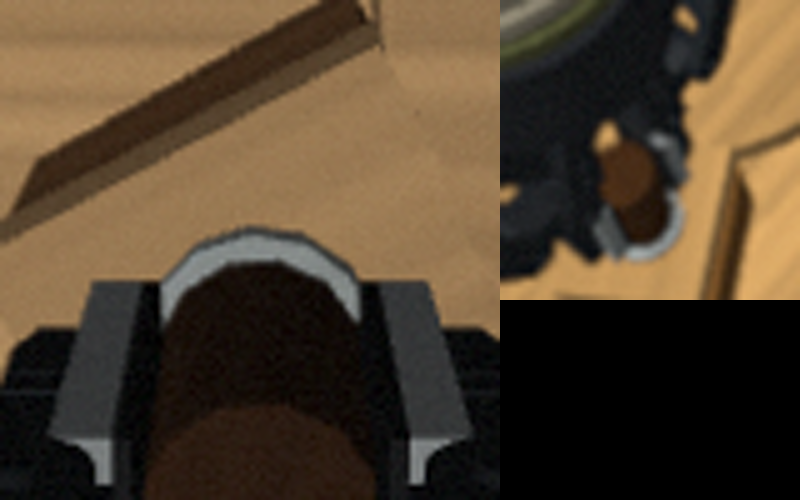

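The collar now sits flat on the tongue with about 8 N down, so the pin is home. Next I'll work out the arc.

```bash
python3 - <<'E'
import numpy as np
r=90.3
a=[118.5,116,113,109,104]+list(np.arange(98.5,-42,-6)); 
P=r*np.array([[np.cos(np.radians(t)),-np.sin(np.radians(t))] for t in a])
for t,q in zip(a[1:],np.diff(P.round(1),axis=0)): print(t,q.round(1))
E
```

```text
116 [ 3.5 -1.8]
113 [ 4.3 -1.9]
109 [ 5.9 -2.3]
104 [ 7.6 -2.2]
98.5 [ 8.5 -1.7]
92.5 [ 9.4 -0.9]
86.5 [9.4 0.1]
80.5 [9.4 1. ]
74.5 [9.2 2.1]
68.5 [9. 3.]
62.5 [8.6 3.9]
56.5 [8.1 4.8]
50.5 [7.6 5.6]
44.5 [7.  6.4]
38.5 [6.3 7.1]
32.5 [5.5 7.7]
26.5 [4.6 8.2]
20.5 [3.8 8.7]
14.5 [2.8 9. ]
8.5 [1.9 9.3]
2.5 [0.9 9.4]
-3.5 [-0.1  9.4]
-9.5 [-1.   9.4]
-15.5 [-2.1  9.2]
-21.5 [-3.  9.]
-27.5 [-3.9  8.6]
-33.5 [-4.8  8.1]
-39.5 [-5.6  7.6]
```

>>> send_rows --targets '[0.0035,-0.0018,0,0,0.0043,-0.0019,0,0,0.0059,-0.0023,0,0,0.0076,-0.0022,0,0,0,0,0,0]'

```text
time: 9.32
tcp_pos: [0.5344, 0.1786, 0.0947]
eef_rot: [-3.141, -0.001, -0.005]
ft_force: [1.1, 0.3, 7.0]
opening: 0.24
grasp_force: 59.5
```

>>> send_rows --targets '[0.0085,-0.0017,0,0,0.0094,-0.0009,0,0,0.0094,0.0001,0,0,0.0094,0.001,0,0,0,0,0,0]'

```text
time: 9.95
tcp_pos: [0.5713, 0.1798, 0.0947]
eef_rot: [-3.141, -0.0, -0.005]
ft_force: [0.7, -1.2, 7.4]
opening: 0.237
grasp_force: 59.5
```

>>> send_rows --targets '[0.0092,0.0021,0,0,0.009,0.003,0,0,0.0086,0.0039,0,0,0.0081,0.0048,0,0,0,0,0,0]'

```text
time: 10.58
tcp_pos: [0.6062, 0.1656, 0.0947]
eef_rot: [-3.141, 0.0, -0.005]
ft_force: [0.2, -1.6, 7.5]
opening: 0.237
grasp_force: 59.5
```

```bash
python3 - <<'E'
from m import *
s=get_state(); print(s['tcp_pos'],s['ft_force'],s['wrist_torque'],s['qpos'].round(2))
E
```

```text
[0.60620048 0.16564075 0.0947436 ] [ 0.1568589  -1.64805609  7.51522756] [-0.24003563 -0.13868689  0.0266978 ] [ 0.01  0.53 -0.45  1.52  0.24  1.15 -2.06]
```

>>> send_rows --targets '[0.0076,0.0056,0,0,0.007,0.0064,0,0,0.0063,0.0071,0,0,0.0055,0.0077,0,0,0,0,0,0]'

```text
time: 11.2
tcp_pos: [0.6324, 0.1385, 0.0947]
eef_rot: [-3.141, 0.001, -0.005]
ft_force: [0.1, -1.0, 7.7]
opening: 0.238
grasp_force: 59.5
```

>>> send_rows --targets '[0.0046,0.0082,0,0,0.0038,0.0087,0,0,0.0028,0.009,0,0,0.0019,0.0093,0,0,0,0,0,0]'

```text
time: 11.82
tcp_pos: [0.645, 0.1031, 0.0947]
eef_rot: [3.141, -0.001, 0.004]
ft_force: [-0.5, -1.2, 8.5]
opening: 0.239
grasp_force: 59.5
```

>>> send_rows --targets '[0.0009,0.0094,0,0,-0.0001,0.0094,0,0,-0.001,0.0094,0,0,-0.0021,0.0092,0,0,0,0,0,0]'

```text
time: 12.45
tcp_pos: [0.6422, 0.066, 0.0947]
eef_rot: [3.141, -0.0, 0.003]
ft_force: [-1.3, -1.4, 10.4]
opening: 0.236
grasp_force: 59.7
```

>>> send_rows --targets '[-0.003,0.009,0,0,-0.0039,0.0086,0,0,-0.0048,0.0081,0,0,0,0,0,0]'

```text
time: 12.95
tcp_pos: [0.6304, 0.0406, 0.0947]
eef_rot: [-3.142, -0.001, -0.003]
ft_force: [-2.6, 0.0, 8.5]
opening: 0.238
grasp_force: 59.6
```

```bash
python3 - <<'E'
from m import *
s=get_state(); print(s['tcp_pos'],s['ft_force'],s['wrist_torque'])
T=save('top','t7'); S=save('side','s7')
A=T['color'][120:280,80:260]; cv2.imwrite('pics/c7.png',np.hstack([cv2.resize(A,(506,450),interpolation=cv2.INTER_CUBIC),cv2.resize(S['color'][200:384,60:180],(294,450))])[:,:,::-1])
E
```

```text
[0.63040696 0.04061992 0.09471299] [-2.62538177  0.04533992  8.49467192] [-0.16496581  0.50959546  0.03613053]
```

View pics/c7.png

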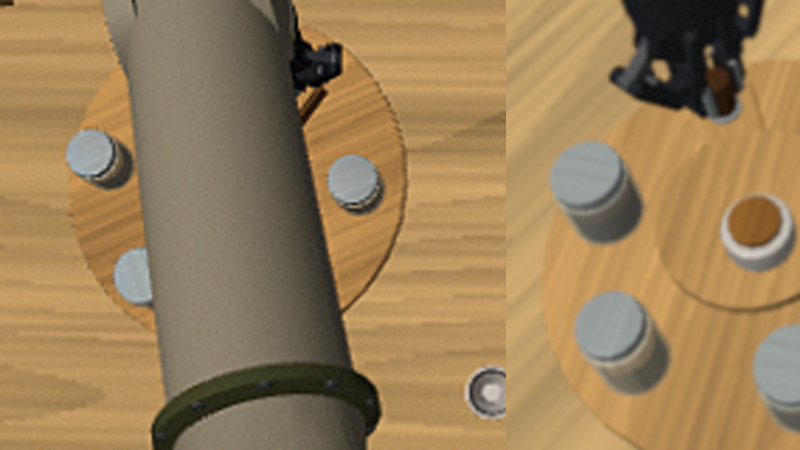

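The top view shows the arm covering the square jar and the post, so I'll measure both in the side view.

```bash
python3 - <<'E'
from m import *
S=dict(np.load('pics/s7.npz')); ax=np.array([.5538,.0894])
for a in (-155.5,-161.4): r=np.radians(a); q=proj(S,[*(ax+.118*np.array([np.cos(r),np.sin(r)])),.106]); print(a,q)
u,v=q.astype(int); x0,y0=u-45,v-60; print(x0,y0)
cv2.imwrite('pics/c8.png',cv2.resize(S['color'][y0:y0+100,x0:x0+120],(720,600),interpolation=cv2.INTER_CUBIC)[:,:,::-1])
E
```

```text
-155.5 [230.27545564 291.43849417]
-161.4 [228.30186421 298.2462286 ]
183 238
```

View pics/c8.png

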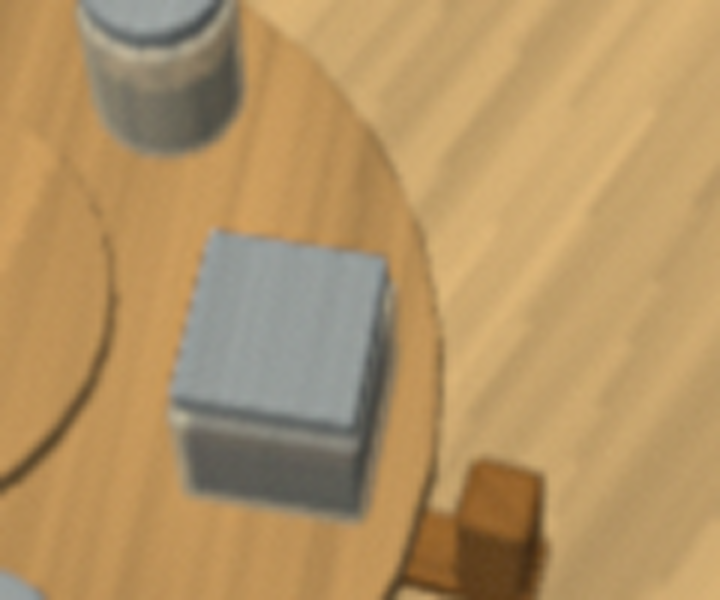

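The square lid's centre is at native (229.8,293) and the post's top is centred near (267.2,321.3).

```bash
python3 - <<'E'
from m import *
S=dict(np.load('pics/s7.npz')); ax=np.array([.5538,.0894])
f=lambda u,v:(183+u/6-.4,238+v/6-.4)
sq=plane(S,*f(281,330),.106); po=plane(S,*f(505,500),.06)
for n,c in (('corners',[(213,230),(388,258),(352,428),(172,402)]),):
  C=np.array([plane(S,*f(*k),.106)[:2] for k in c]); print(C.mean(0),[np.hypot(*(C[i]-C[i-1])).round(4) for i in range(4)])
  e=C[3]-C[0]+C[2]-C[1]; print('edge dir',np.degrees(np.arctan2(e[1],e[0])))
for p in (sq,po):
    v=p[:2]-ax; print(p,np.hypot(*v),np.degrees(np.arctan2(v[1],v[0])))
T=dict(np.load('pics/top0.npz'));S0=dict(np.load('pics/side0.npz'))
print(plane(T,288/1.5625,384/1.5625,.06))
E
```

```text
[0.44662756 0.04231661] [np.float64(0.0512), np.float64(0.0484), np.float64(0.05), np.float64(0.0476)]
edge dir 114.83762170100236
[0.44631889 0.04286616 0.106     ] 0.11712210213243705 -156.5898457621501
[0.38095293 0.03218736 0.06      ] 0.18206975445631593 -161.68537764823435
[0.39296574 0.02585217 0.06      ]
```

>>> send_rows --targets '[-0.0025,0.0036,0,0,-0.0026,0.0034,0,0,0,0,0,0,0,0,0,0]'

```text
time: 13.55
tcp_pos: [0.6256, 0.0344, 0.0947]
eef_rot: [-3.141, -0.002, -0.003]
ft_force: [-1.1, -0.3, 8.6]
opening: 0.237
grasp_force: 59.6
```

```bash
python3 - <<'E'
from m import *
s=get_state(); print(s['tcp_pos'],s['ft_force'],s['grasp_force'])
S=save('side','s9'); x0,y0=183,238
A=cv2.resize(S['color'][y0:y0+100,x0:x0+100],(600,600),interpolation=cv2.INTER_CUBIC)
cv2.imwrite('pics/c9.png',A[:,:,::-1])
g=S['color'].astype(int); m=((g.max(2)-g.min(2)<30)&(g.min(2)>115)).astype(np.uint8); n,l,st,c=cv2.connectedComponentsWithStats(m)
ax=np.array([.5538,.0894])
for i in range(1,n):
    if st[i,4]>300 and np.hypot(*(c[i]-[228,298]))<15:
        v=plane(S,*c[i],.106)[:2]-ax; print(st[i,4],c[i],np.hypot(*v),np.degrees(np.arctan2(v[1],v[0])))
E
```

```text
[0.6256399  0.03442106 0.09471896] [-1.09609639 -0.25634575  8.63679894] 59.63433086872101
881 [228.01589103 296.67650397] 0.11675607975643539 -160.19674416774
```

View pics/c9.png

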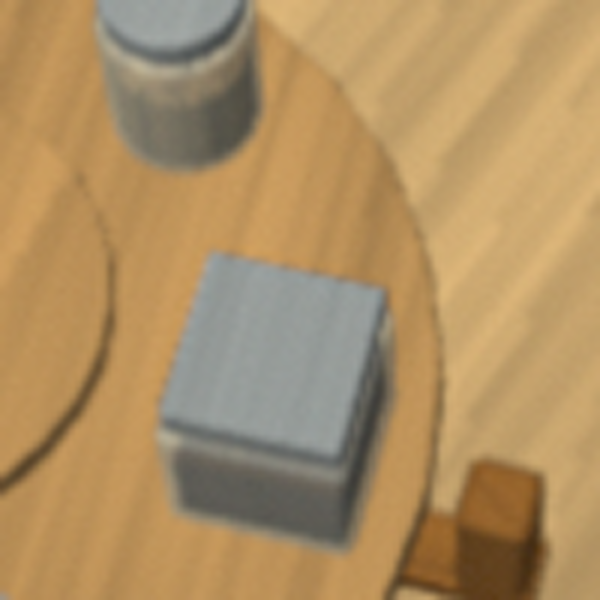

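The jar's lid is now centred at native (228,296.7), about 1.3° short of the post direction. A small final nudge, then settle.

>>> send_rows --targets '[-0.0015,0.0017,0,0,0,0,0,0,0,0,0,0,0,0,0,0]'

```text
time: 14.1
tcp_pos: [0.6244, 0.033, 0.0947]
eef_rot: [-3.141, -0.002, -0.004]
ft_force: [-0.1, 1.1, 7.7]
opening: 0.24
grasp_force: 59.6
```

```bash
python3 - <<'E'
from m import *
S=read_camera('side')
g=S['color'].astype(int); m=((g.max(2)-g.min(2)<30)&(g.min(2)>115)).astype(np.uint8); n,l,st,c=cv2.connectedComponentsWithStats(m)
ax=np.array([.5538,.0894]);ok=0
for i in range(1,n):
    if st[i,4]>300 and np.hypot(*(c[i]-[228,298]))<15:
        v=plane(S,*c[i],.106)[:2]-ax; a=np.degrees(np.arctan2(v[1],v[0])); print(st[i,4],c[i],a); ok=abs(a+161.4)<1.5
s=get_state(); print(s['ft_force'],s['grasp_force'])
if ok and s['grasp_force']>20: print(sign_off())
E
```

```text
887 [227.61894025 297.82750846] -161.20997804261918
[-1.03093373  0.87499301  7.41849521] 59.563679695129395
the job is handed in; nothing more can be done
None
```

I handed the job in at about 14 s with the pin seated in the tongue and boss, the square jar measured about 0.3° from the post direction, and the fingers still gripping the knob (about 60 N); the judge returned no verdict.

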